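# Advance the tally wheel to the full-batch mark

### The arm

A 6-joint arm with a two-finger parallel gripper is mounted at the origin on a cart in front of the work surface, level with it; the furniture and walls round the work are solid. World frame = base frame: x ahead of the robot, y to its left, z up, the work surface at z = 0. Lengths are in m, angles in degrees, forces in N, time in s.
With the tool pointing down it reaches from about 0.4 to 0.825 m from the base axis. Payload 7 kg.
Tool frame: the origin (TCP) lies midway between the tips of the shut fingers; the grasp point (between the pads) lies 19 mm behind it; z points along the fingers, y is the line along which they close (so a half turn about z gives the same grasp; the last joint's range is limited). The gripper opens to 88 mm and grips with 3 to 60 N. Pads are 19 mm wide; open, the fingers measure 130 mm over their backs; the gripper's body (78 mm by 193 mm) begins 47 mm behind the grasp point.
Start: joints at [-47.492, 20.546, 0.682, 0, -70.136, -16.507], TCP at [0.296, -0.607, 0.227] pointing down, gripper open.
Joint ranges: [-176.03, 176.03], [-82.01, 121.73], [-58.28, 71.71], [-173.87, 95.51], [-174.79, -0.11], [-173.66, 173.66]. Speed limits (degrees/s): [136.94, 136.94, 172.46, 180, 180, 180].

### API

Orientations are given as [roll, pitch, yaw] about the fixed x, y, z axes, in that order (R = Rz(yaw) Ry(pitch) Rx(roll)).
In Python, from plant import ctrl gives the robot as it stands. The module is installed in compiled form; this text tells all that it offers.
- The arm moves only by the tool play_rows, never from a script. Its argument "commands" is a list that holds one entry, the list of rows, each a list of 7 numbers: the turn, a rotation vector about the tool's x, y, z in rad, then the shift along the tool's x, y, z in cm, then the finger opening in cm, from 0 to 8.76. In form: [[[ax, ay, az, x, y, z, grip], ...]]. A call has 1 to 8 rows; each row is the pose to reach, as a shift and turn from the pose commanded when the call began, along the tool's axes at that moment; what a row does not reach only later rows make up. A row lasts 1/12 s, in which the tool goes at most 41.7 mm and 7.16 degrees, less where a joint would pass 70% of its speed; a pose out of reach is approached as far as the arm can. A call with a gripper value outside its range is refused whole. The fingers move at their own pace and stop on an object; the grip force is fixed at half the most. Time passes only in rows, so rows that repeat a pose let the fingers close. It gives the time, the measured TCP pose, the force, the opening and the grip force at its end, in the units of the state.
- ctrl.get_obs(): the state, without advancing time (a new reading comes with each control period).
- ctrl.snapshot(name): name is "scene" or "top"; returns a dict with "color" (420x560x3 uint8, red, green, blue), "camera_matrix" (3x3 intrinsics, pixels), "origin" and "rotation" of the camera in the world. Camera axes: x right, y down, z forward; pixel columns grow to the right and rows downward; lengths in m; the calibration is good to about 2 mm. A picture is of the moment at which its call begins. There is no depth.
- ctrl.close_job(): hands the job in; it is judged then, once.
Trained networks look in a picture, given as the dict that the camera call returned (one of the last four; its "shot" number tells which), for a name from the list of things; names that differ only in an ending like _2 or _b are one class to them, and where a whole thing is asked for, a point or a joint stands for the part that bears it (a point fixed in the world has none). Each returns a list of dicts, best first, with "conf" (0 to 1); they miss things now and then, are a little off and sometimes report something else, mostly with a low value. They report only what shows in the picture. A call takes as long as a camera call.
- ctrl.find_in(picture, name): "bbox" ([left, top, width, height] in pixels, round what is visible of it).
The state is a dict: "clock": time; "joint_pos": joint angles; "qvel": joint speeds; "tau": joint torques, N m; "tool_pos": TCP position; "orientation": TCP orientation; "force": force on the tool from outside, world axes, zero at the start; "moment": the same for the moment, N m; "opening": finger opening in m; "gripper_force": force on a finger pad.
Only numpy, scipy, OpenCV 4.12 (cv2) and the standard library are available. Lean on these libraries where they do the work, as an engineer would, in place of code of your own. Each camera call takes 0.05 s, during which the arm holds its last target. There are 200 camera calls.

### The job

With a fingertip, flick the lobes of the blue tally wheel round clockwise (seen from above), on through its clicks, until its orange lobe points at the white arrow on its base, and stop there, settled in the click, without running past it. Push gently from the side: do not grip or lift the counter or shove it about the table, and leave the yellow counter, the stapler and the tape alone.

Things in the scene. Friction and masses are not known exactly. Their poses are not given: they have to be found in the camera images.
- blue_counter: Desk tally counter with the blue wheel, loose on the table on rubber feet, weighted, 2 to 3 kg. Origin: centre of the underside, on the wheel's upright axis, z up. Grey round base 156 mm across, top 26 mm above the table; along its -x axis a tab with a white arrow head, as high, sticks out to 106 mm from the centre. The wheel lies 6 mm above the base.
- blue_wheel (a joint): Angle of the blue wheel, rad; 0 = orange lobe exactly at the arrow; grows clockwise seen from above. Sprung clicks every pi/4 (45 degrees): 0, -0.785, ...; starts 2, 3 or 4 clicks short (-1.57, -2.36, -3.14). Takes up to about 4 N at the lobe ends; pushed past half a click (to 0.7 of one, say) it snaps to the next by itself and stays. Stops at -3.6 and +2.7.
- blue_mark (a point): Top of the wheel's orange lobe, 60 mm from its axis, 48 mm above the table. The wheel is a flat star: solid disc of 42 mm radius with 8 equal lobes 45 degrees apart (7 blue, 1 orange), 10 mm wide with round ends, reaching 68 mm from the axis; all 32 to 48 mm above the table. Gaps between lobes are open from above and outside, 40 mm wide at the rim.
- blue_arrow (a point): Point on the white arrow head on the blue counter's base tab, 95 mm from the wheel's axis, 26 mm above the table.
- yellow_counter: A second counter of the same shape and size with a yellow wheel (one of its lobes is orange too); to be left alone. Origin: centre of the underside.
- yellow_wheel (a joint): Angle of the yellow wheel on its base, rad; 0 at the start, and to be left there.
- tape_clear: The taller roll of tan tape, at the far side of the table, lying flat, 93 mm across, 48 mm high, loose bystander; origin at the centre of its underside.
- stapler: Red and black desk stapler, 34 x 148 x 52 mm, loose bystander; origin at the centre of its underside.

How it is judged:
By the outcome, as a careful person would: the job done as asked, in the order asked, and still so for the second after the job is handed in, with the robot touching nothing.
It also fails if it takes over 54 s, if anything falls off the work surface, if the arm or the gripper's body presses on something with over 40 N, if the wrist force passes 120 N, or if a joint passes its speed limit or range.

## Working session

There is one attempt and no reset: what is moved stays moved. The work goes in short steps, Python scripts to look and compute and a tool call to move; the robot and the scene stay as the last step left them, time stands still between calls to the robot, and variables do not carry over. Pictures are saved under pics/ and viewed, at most 10 in all, crops included, and the job is handed in when it is done.

Besides the shell and the picture viewer there is one more tool, called after "Call:" as name([rows], argument=value, ...), one row to a line, values as JSON. play_rows: Moves the arm, as the interface text tells. Its arguments: {"type":"object","properties":{"commands":{"type":"array","items":{"type":"array","items":{"type":"array","items":{"type":"number"}}}}},"required":["commands"]}

```bash
mkdir -p pics; cat > h.py <<'E'
import numpy as np, cv2
from plant import ctrl
def snap(n,f=None):
    p=ctrl.snapshot(n)
    if f: cv2.imwrite('pics/'+f,p['color'][:,:,::-1])
    return p
def to_world(p,u,v,z):
    K=np.array(p['camera_matrix']);R=np.array(p['rotation']);o=np.array(p['origin'])
    d=R@np.linalg.inv(K)@[u,v,1]
    return o+d*(z-o[2])/d[2]
def to_px(p,X):
    K=np.array(p['camera_matrix']);R=np.array(p['rotation']);o=np.array(p['origin'])
    q=K@(R.T@(np.array(X)-o)); return q[:2]/q[2]
E
python3 - <<'E'
from h import *
o=ctrl.get_obs();print(o)
for n in('top','scene'):
    p=snap(n,n+'1.png');print(n,p['origin'])
    for t in('blue_counter','blue_wheel','blue_mark','blue_arrow','yellow_counter','stapler','tape_clear'):
        for r in ctrl.find_in(p,t)[:2]:
            b=r['bbox'];u,v=b[0]+b[2]/2,b[1]+b[3]/2
            print(t,np.round(b),round(r['conf'],2),np.round(to_world(p,u,v,.03),3))
E
```

```text
{'clock': 0.0, 'joint_pos': array([-4.74918340e+01,  2.05925721e+01,  6.32901571e-01, -1.96957126e-02,
       -7.01364341e+01, -1.65033387e+01]), 'qvel': array([ 0.04610839,  0.04467978,  0.01265199, -0.03839351,  0.03486736,
        0.03813392]), 'tau': array([-5.40043675e-04, -5.82720387e+01,  2.93068027e+01,  6.99712694e+00,
        7.16385766e-03, -1.48129961e-04]), 'tool_pos': array([ 0.29566506, -0.60624435,  0.22560457]), 'orientation': array([ 1.79902595e+02, -9.55088140e-03, -1.54001872e+02]), 'force': array([0.29375128, 0.09780554, 0.02911283]), 'moment': array([ 0.01200073,  0.01780705, -0.0331075 ]), 'gripper_force': 0.0, 'opening': 0.08762157466406825}
top [0.40554598 0.25628233 0.91943969]Traceback (most recent call last):
  File "<stdin>", line 8, in <module>
  File "h.py", line 10, in to_world
    return o+d*(z-o[2])/d[2]
                        ~^^^
IndexError: invalid index to scalar variable.
```

```bash
python3 - <<'E'
from h import *
for n in('top','scene'):
    p=ctrl.snapshot(n);print(p['rotation'],p['camera_matrix'],p['origin'])
E
```

```text
[-170.424016     -0.81323943  -88.27177832] [[411.99564585   0.         272.28007314]
 [  0.         411.99564585 218.00010682]
 [  0.           0.           1.        ]] [0.40554598 0.25628233 0.91943969]
[-126.48047417   -1.32733637 -118.02537223] [[415.19412955   0.         284.25406927]
 [  0.         415.19412955 213.21106643]
 [  0.           0.           1.        ]] [-0.13287038  0.62956731  0.63113061]
```

View pics/top1.png

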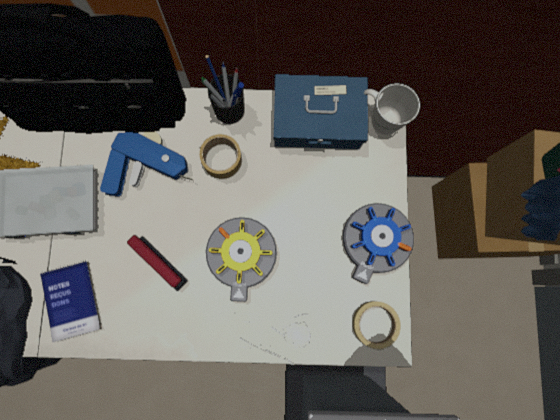

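```bash
sed -i "s/R=np.array(p\['rotation'\])/R=Rot.from_euler('xyz',p['rotation'],degrees=True).as_matrix()/; 1a from scipy.spatial.transform import Rotation as Rot" h.py
python3 - <<'E'
from h import *
Z={'blue_wheel':.04,'blue_mark':.048,'blue_arrow':.026}
for n in('top','scene'):
    p=snap(n,n+'2.png')
    for t in('blue_counter','blue_wheel','blue_mark','blue_arrow','yellow_counter','stapler','tape_clear'):
        for r in ctrl.find_in(p,t)[:2]:
            b=r['bbox'];u,v=b[0]+b[2]/2,b[1]+b[3]/2
            print(n,t,np.round(b),round(r['conf'],2),np.round(to_world(p,u,v,Z.get(t,.026)),3))
    if n=='top':
        hsv=cv2.cvtColor(p['color'],cv2.COLOR_RGB2HSV)
        hub=to_world(p,381.5,236,.048);print('hub',hub)
        print('arrow',to_world(p,362,272,.026))
        m=cv2.inRange(hsv,(5,150,120),(16,255,255));m[:, :345]=0;m[:200]=0;m[275:]=0;m[:,420:]=0
        ys,xs=np.nonzero(m);print(len(xs),xs.mean(),ys.mean(),to_world(p,xs.mean(),ys.mean(),.048))
        c=cv2.resize(p['color'][180:350,310:430],None,fx=4.5,fy=3.5*4.5/4.5,interpolation=cv2.INTER_CUBIC)
        c=cv2.resize(p['color'][195:315,320:440],(600,600),interpolation=cv2.INTER_CUBIC)
        cv2.imwrite('pics/crop2.png',c[:,:,::-1])
E
```

```text
top blue_counter [344. 204.  72.  78.] 0.62 [0.509 0.011 0.026]
top blue_mark [353. 205.  60.  63.] 0.56 [0.52  0.01  0.048]
top blue_arrow [340. 204.  76.  78.] 0.58 [0.508 0.017 0.026]
top yellow_counter [204. 215.  72.  86.] 0.83 [0.466 0.314 0.026]
top stapler [126. 239.  62.  51.] 0.84 [0.448 0.493 0.026]
top stapler [202. 135.  41.  43.] 0.74 [0.695 0.364 0.026]
top tape_clear [199. 136.  44.  43.] 0.83 [0.69  0.367 0.026]
hub [0.52148125 0.01379852 0.048     ]
arrow [0.44475805 0.05101223 0.026     ]
48 404.625 246.60416666666666 [ 0.50029765 -0.03530844  0.048     ]
scene blue_counter [341. 183.  63.  52.] 0.85 [0.501 0.027 0.026]
scene blue_wheel [349. 184.  52.  36.] 0.8 [0.508 0.015 0.04 ]
scene blue_mark [344. 182.  59.  36.] 0.65 [0.508 0.021 0.048]
scene blue_arrow [342. 188.  60.  50.] 0.79 [0.491 0.037 0.026]
scene yellow_counter [239. 223.  69.  62.] 0.6 [0.463 0.323 0.026]
scene stapler [163. 267.  71.  38.] 0.71 [0.446 0.497 0.026]
scene tape_clear [198. 187.  37.  34.] 0.72 [0.691 0.369 0.026]
scene tape_clear [238. 221.  68.  65.] 0.37 [0.465 0.326 0.026]
```

View pics/crop2.png

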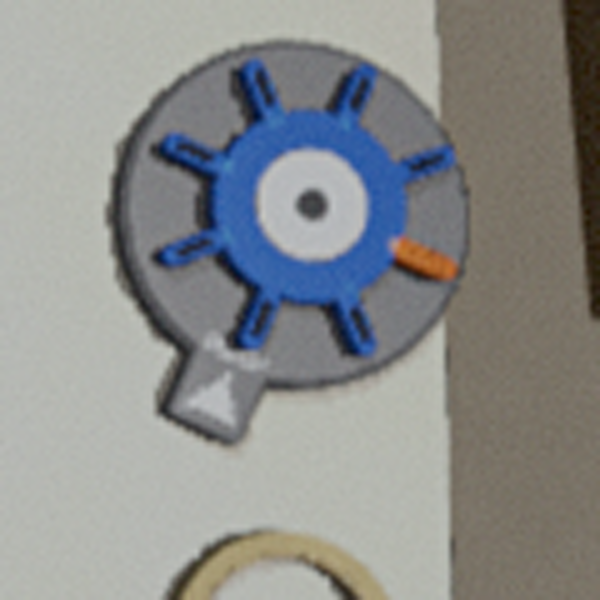

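View pics/scene2.png

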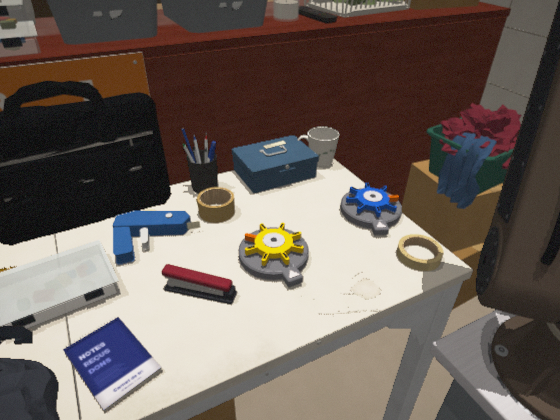

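The top view shows the blue wheel's hub at about (382,236), the orange lobe at (405,247) and the arrow at (362,272). The orange lobe is two clicks short of the arrow. Next I'll refine the hub position and compute the approach.

```bash
cat >> h.py <<'E'
def hub(p,roi):
    x0,y0,x1,y1=roi
    hsv=cv2.cvtColor(p['color'],cv2.COLOR_RGB2HSV)
    m=cv2.inRange(hsv,(100,150,110),(118,255,255))|cv2.inRange(hsv,(5,150,120),(16,255,255))
    k=np.zeros_like(m);k[y0:y1,x0:x1]=m[y0:y1,x0:x1]
    pts=cv2.findNonZero(k);h=cv2.convexHull(pts);M=cv2.moments(h)
    return M['m10']/M['m00'],M['m01']/M['m00'],cv2.boundingRect(h)
def world2tool(dX):
    R=Rot.from_euler('xyz',ctrl.get_obs()['orientation'],degrees=True)
    return R.inv().apply(dX)
def wheel(p,C):
    # world angles: orange lobe, blade phase
    hsv=cv2.cvtColor(p['color'],cv2.COLOR_RGB2HSV)
    m=cv2.inRange(hsv,(5,150,120),(16,255,255))
    ys,xs=np.nonzero(m);q=np.array([to_world(p,x,y,.048) for x,y in zip(xs,ys)])[:,:2]-C[:2]
    q=q[np.linalg.norm(q,axis=1)<.08]
    c=q.mean(0);return len(q),np.round(c,4),np.degrees(np.arctan2(c[1],c[0]))
E
python3 - <<'E'
from h import *
for n,roi in(('top',(345,200,420,275)),('scene',(340,180,405,225))):
    p=ctrl.snapshot(n);u,v,b=hub(p,roi);C=to_world(p,u,v,.046)
    print(n,u,v,b,C,wheel(p,C))
    if n=='top':
        # base outline samples at z=.026: crop extents
        print('base', to_world(p,378.5,237.8,.026))
        a=to_world(p,362,274,.026)-C;print('arrow dir',np.degrees(np.arctan2(a[1],a[0])),np.hypot(*a[:2]))
E
```

```text
top 381.2559821925431 236.03592407098247 (353, 207, 58, 59) [0.52165302 0.01376769 0.046     ] (49, array([-0.0212, -0.0488]), np.float64(-113.51476064326457))
base [0.5202257 0.0143245 0.026    ]
arrow dir 155.3388024099175 0.08932482238232817
scene 372.61417083902285 197.24457593688362 (347, 183, 52, 30) [0.52067687 0.01371182 0.046     ] (30, array([-0.0209, -0.0498]), np.float64(-112.77039669457253))
```

```bash
cat >> h.py <<'E'
C=np.array([.521,.0138,0])
def plan(targets):
    # targets: (phi deg, r, z) -> rows in tool axes from the measured pose
    o=ctrl.get_obs();R=Rot.from_euler('xyz',o['orientation'],degrees=True)
    for ph,r,z in targets:
        a=np.radians(ph);X=C+[r*np.cos(a),r*np.sin(a),z]
        Rd=Rot.from_euler('xyz',[180,0,-90+ph],degrees=True)
        print(np.round((R.inv()*Rd).as_rotvec(),3),np.round(R.inv().apply(X-o['tool_pos'])*100,2),np.round(X,3))
E
python3 - <<'E'
from h import *
plan([(-45.5,.067,.12)])
E
```

```text
[ 0.     0.    -0.323] [-49.56  39.54  10.66] [ 0.568 -0.034  0.12 ]
```

Call:
play_rows([
  [[0,0,-0.1,-3,2.4,0,0],[0,0,-0.2,-6,4.8,0,0],[0,0,-0.32,-9,7.2,0,0],[0,0,-0.32,-12,9.6,0,0],[0,0,-0.32,-15,12,0,0],[0,0,-0.32,-18,14.4,0,0],[0,0,-0.32,-21,16.8,0,0],[0,0,-0.32,-24,19.2,0,0]],
])

```text
clock: 1.77
tool_pos: [0.4279, -0.3272, 0.2269]
orientation: [-180.0, 0.0, -135.7]
force: [1.4, -1.2, 0.0]
opening: 0.0398
gripper_force: 0.0
```

```bash
python3 - <<'E'
from h import *
plan([(-45.5,.067,.12)])
E
```

```text
[-0.001  0.    -0.003] [-30.51  11.19  10.69] [ 0.568 -0.034  0.12 ]
```

Call:
play_rows([
  [[0,0,0,-3.5,1.2,0,0],[0,0,0,-7,2.5,0,0],[0,0,0,-10.5,3.8,0,0],[0,0,0,-14,5,0,0],[0,0,0,-17.5,6.3,0,0],[0,0,0,-21,7.6,0,0],[0,0,0,-24.5,8.9,2,0],[0,0,0,-27,10,5,0]],
])

```text
clock: 2.43
tool_pos: [0.5541, -0.066, 0.1793]
orientation: [-179.7, 0.3, -135.6]
force: [0.6, -0.1, -0.2]
opening: 0.0002
gripper_force: 0.0
```

```bash
python3 - <<'E'
from h import *
plan([(-45.5,.067,.12)])
E
```

```text
[-0.005  0.006 -0.001] [-3.2   1.35  5.94] [ 0.568 -0.034  0.12 ]
```

Call:
play_rows([
  [[0,0,0,-1.5,0.6,2.5,0],[0,0,0,-3,1.2,5,0],[0,0,0,-3,1.2,5.5,0],[0,0,0,-3,1.2,5.5,0],[0,0,0,-3,1.2,5.5,0]],
])

```text
clock: 2.85
tool_pos: [0.5639, -0.0394, 0.122]
orientation: [-180.0, -0.0, -135.6]
force: [0.7, -0.2, 1.0]
opening: 0.0001
gripper_force: 0.0
```

```bash
python3 - <<'E'
from h import *
plan([(-45.5,.067,.12),(-45.5,.067,.037)])
p=snap('top')
c=cv2.resize(p['color'][195:275,340:440],(750,600),interpolation=cv2.INTER_CUBIC)
q=snap('scene')
d=cv2.resize(q['color'][130:250,330:450],(600,600),interpolation=cv2.INTER_CUBIC)
cv2.imwrite('pics/s3.png',d[:,:,::-1])
E
```

```text
[-0.    -0.    -0.002] [-0.67  0.1   0.2 ] [ 0.568 -0.034  0.12 ]
[-0.    -0.    -0.002] [-0.68  0.1   8.5 ] [ 0.568 -0.034  0.037]
```

View pics/s3.png

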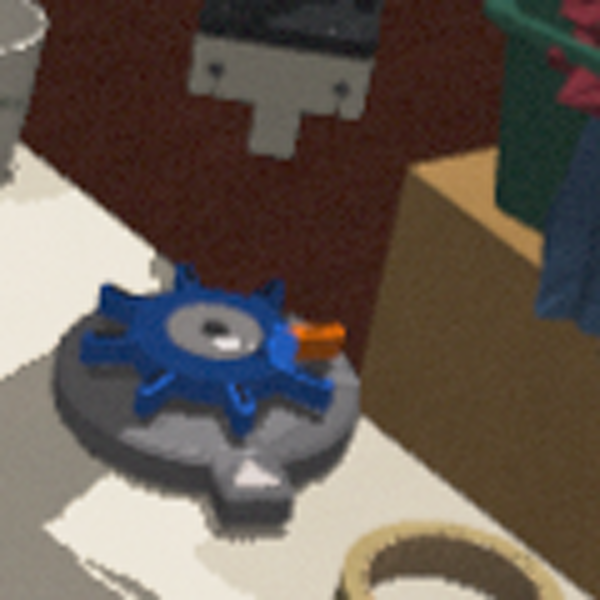

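The fingertip hangs above the far-right of the wheel, with its narrow tip at crop (272,150). The wheel is unmoved. I'll descend into the gap at -45.5°.

Call:
play_rows([
  [[0,0,0,-0.65,0.1,1,0],[0,0,0,-0.65,0.1,3,0],[0,0,0,-0.65,0.1,5,0],[0,0,0,-0.65,0.1,6.5,0],[0,0,0,-0.65,0.1,7.5,0],[0,0,0,-0.65,0.1,8.3,0],[0,0,0,-0.65,0.1,8.3,0]],
])

```text
clock: 3.53
tool_pos: [0.5671, -0.0342, 0.0374]
orientation: [180.0, -0.1, -135.7]
force: [0.5, -0.5, -0.3]
opening: -0.0
gripper_force: 0.0
```

```bash
python3 - <<'E'
from h import *
plan([(a,.067,.037) for a in(-45.5,-50,-55,-60,-65,-70,-75,-80,-85)])
q=snap('scene');print(wheel(q,C))
d=cv2.resize(q['color'][130:250,330:450],(600,600),interpolation=cv2.INTER_CUBIC)
cv2.imwrite('pics/s4.png',d[:,:,::-1])
E
```

```text
[ 0.001 -0.001 -0.003] [-0.07 -0.04  0.04] [ 0.568 -0.034  0.037]
[ 0.001 -0.001  0.075] [ 0.45 -0.02  0.04] [ 0.564 -0.038  0.037]
[ 0.001 -0.001  0.162] [1.03 0.04 0.04] [ 0.559 -0.041  0.037]
[ 0.001 -0.001  0.25 ] [1.61 0.16 0.04] [ 0.554 -0.044  0.037]
[ 0.001 -0.001  0.337] [2.17 0.33 0.04] [ 0.549 -0.047  0.037]
[ 0.001 -0.001  0.424] [2.71 0.55 0.04] [ 0.544 -0.049  0.037]
[ 0.    -0.001  0.511] [3.23 0.81 0.05] [ 0.538 -0.051  0.037]
[ 0.    -0.002  0.599] [3.73 1.12 0.05] [ 0.533 -0.052  0.037]
[ 0.    -0.002  0.686] [4.19 1.47 0.05] [ 0.527 -0.053  0.037]
(29, array([-0.0216, -0.0499]), np.float64(-113.3705730691728))
```

View pics/s4.png

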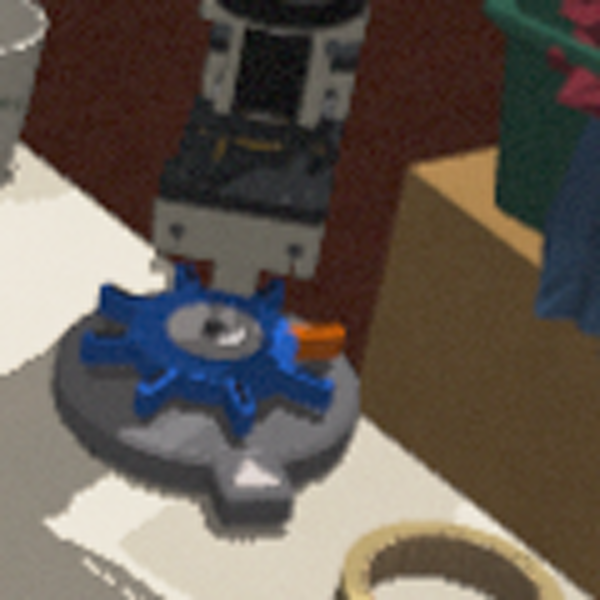

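The tip sits in the gap behind the second lobe, at crop (235,280), touching nothing. I'll push clockwise along the arc.

Call:
play_rows([
  [[0,0,0.075,0.45,-0.02,0,0],[0,0,0.16,1.03,0.04,0,0],[0,0,0.2,1.3,0.1,0,0],[0,0,0.25,1.6,0.15,0,0],[0,0,0.3,1.9,0.25,0,0],[0,0,0.34,2.17,0.33,0,0],[0,0,0.34,2.17,0.33,0,0],[0,0,0.34,2.17,0.33,0,0]],
])

```text
clock: 4.25
tool_pos: [0.5512, -0.0463, 0.0398]
orientation: [-180.0, 0.2, -155.1]
force: [2.7, 2.0, 0.2]
opening: 0.0006
gripper_force: 1.0
```

```bash
python3 - <<'E'
from h import *
plan([(a,.067,.037) for a in(-65,-70,-75,-80,-83,-85)])
q=snap('scene');print(wheel(q,C));q=snap('top');print(wheel(q,C))
E
```

```text
[-0.001  0.003 -0.001] [0.2  0.03 0.28] [ 0.549 -0.047  0.037]
[-0.001  0.003  0.086] [0.78 0.05 0.28] [ 0.544 -0.049  0.037]
[-0.     0.003  0.173] [1.36 0.13 0.28] [ 0.538 -0.051  0.037]
[-0.     0.003  0.261] [1.94 0.25 0.27] [ 0.533 -0.052  0.037]
[-0.     0.003  0.313] [2.27 0.35 0.27] [ 0.529 -0.053  0.037]
[-0.     0.003  0.348] [2.49 0.43 0.27] [ 0.527 -0.053  0.037]
(28, array([-0.0328, -0.041 ]), np.float64(-128.6747954045114))
(0, array([nan, nan]), np.float64(nan))h.py:31: RuntimeWarning: Mean of empty slice.
  c=q.mean(0);return len(q),np.round(c,4),np.degrees(np.arctan2(c[1],c[0]))
  ret = um.true_divide(
```

Force is about 3 N and the wheel has turned 15°. I'll carry on to about 0.68 of a click.

Call:
play_rows([
  [[0,0,0.04,0.5,0.03,0.1,0],[0,0,0.09,0.8,0.05,0.2,0],[0,0,0.13,1.1,0.09,0.2,0],[0,0,0.17,1.36,0.13,0.2,0],[0,0,0.21,1.6,0.18,0.2,0],[0,0,0.25,1.85,0.24,0.2,0],[0,0,0.25,1.85,0.24,0.2,0],[0,0,0.25,1.85,0.24,0.2,0]],
])

```text
clock: 5.02
tool_pos: [0.5311, -0.0526, 0.0364]
orientation: [-180.0, -0.1, -169.4]
force: [-2.6, -0.5, -0.1]
opening: 0.0006
gripper_force: 1.1
```

```bash
python3 - <<'E'
from h import *
plan([(a,.067,.037) for a in(-75,-80,-83,-85,-90)])
q=snap('scene');print(wheel(q,C));
d=cv2.resize(q['color'][130:250,330:450],(600,600),interpolation=cv2.INTER_CUBIC)
cv2.imwrite('pics/s5.png',d[:,:,::-1])
E
```

```text
[-0.    -0.002 -0.076] [-0.74  0.03 -0.06] [ 0.538 -0.051  0.037]
[-0.    -0.002  0.011] [-0.16  0.01 -0.06] [ 0.533 -0.052  0.037]
[-0.    -0.002  0.063] [ 0.19  0.02 -0.06] [ 0.529 -0.053  0.037]
[-0.    -0.002  0.098] [ 0.42  0.04 -0.06] [ 0.527 -0.053  0.037]
[-0.    -0.002  0.185] [ 1.    0.13 -0.06] [ 0.521 -0.053  0.037]
(28, array([-0.05  , -0.0193]), np.float64(-158.9186615454947))
```

View pics/s5.png

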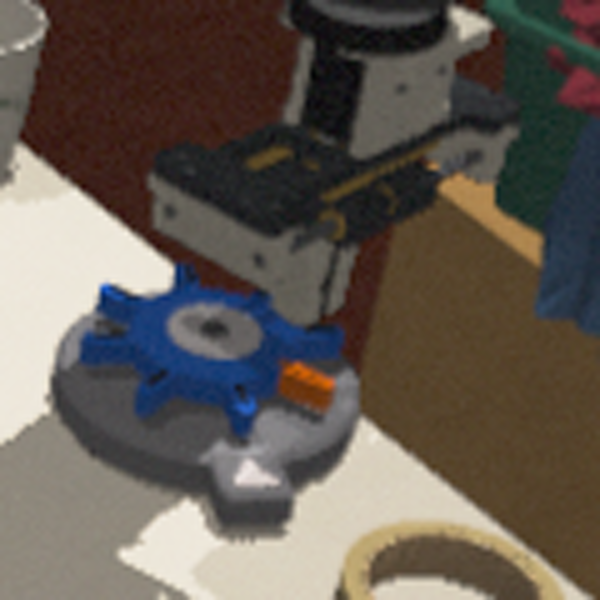

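One click is done: the orange lobe at crop (307,385) is now one step from the arrow, at -158.5°. I'll continue along the arc for the last click.

```bash
python3 - <<'E'
from h import *
print(ctrl.get_obs()['joint_pos'].round(1))
plan([(a,.067,.037) for a in(-85,-90,-95,-100,-104,-107,-109)])
E
```

```text
[ 15.4  19.2 -30.3  -0.  -40.6 -94.8]
[-0.    -0.002  0.098] [ 0.43  0.04 -0.07] [ 0.527 -0.053  0.037]
[-0.    -0.002  0.186] [ 1.01  0.12 -0.07] [ 0.521 -0.053  0.037]
[-0.    -0.002  0.273] [ 1.58  0.26 -0.06] [ 0.515 -0.053  0.037]
[-0.    -0.002  0.36 ] [ 2.13  0.44 -0.06] [ 0.509 -0.052  0.037]
[-0.001 -0.002  0.43 ] [ 2.57  0.62 -0.06] [ 0.505 -0.051  0.037]
[-0.001 -0.002  0.482] [ 2.88  0.77 -0.06] [ 0.501 -0.05   0.037]
[-0.001 -0.002  0.517] [ 3.09  0.89 -0.06] [ 0.499 -0.05   0.037]
```

Call:
play_rows([
  [[0,0,0.1,0.43,0.04,0,0],[0,0,0.19,1.0,0.12,0,0],[0,0,0.27,1.58,0.26,0,0],[0,0,0.36,2.13,0.44,0,0],[0,0,0.43,2.57,0.62,0,0],[0,0,0.48,2.88,0.77,0,0],[0,0,0.48,2.88,0.77,0,0],[0,0,0.48,2.88,0.77,0,0]],
])

```text
clock: 5.73
tool_pos: [0.5033, -0.0497, 0.0369]
orientation: [180.0, 0.1, 163.2]
force: [1.4, 0.8, -0.9]
opening: 0.0001
gripper_force: 0.7
```

```bash
python3 - <<'E'
from h import *
print(ctrl.get_obs()['joint_pos'].round(1))
plan([(a,.067,.037) for a in(-107,-110,-113,-115,-117,-119,-121,-123)])
q=snap('scene');print(wheel(q,C));q=snap('scene');print(wheel(q,C))
E
```

```text
[  16.7   16.9  -34.     0.   -39.1 -123.5]
[0.001 0.001 0.004] [ 0.17 -0.11 -0.01] [ 0.501 -0.05   0.037]
[0.001 0.001 0.056] [ 0.52 -0.1  -0.01] [ 0.498 -0.049  0.037]
[0.001 0.001 0.108] [ 0.87 -0.07 -0.01] [ 0.495 -0.048  0.037]
[0.001 0.001 0.143] [ 1.1  -0.04 -0.01] [ 0.493 -0.047  0.037]
[0.001 0.001 0.178] [ 1.33 -0.   -0.01] [ 0.491 -0.046  0.037]
[0.001 0.001 0.213] [ 1.56  0.04 -0.01] [ 0.489 -0.045  0.037]
[0.001 0.001 0.248] [ 1.79  0.1  -0.01] [ 0.486 -0.044  0.037]
[0.001 0.001 0.283] [ 2.02  0.16 -0.01] [ 0.485 -0.042  0.037]
(11, array([-0.0598, -0.0087]), np.float64(-171.75135901826877))
(11, array([-0.0598, -0.0087]), np.float64(-171.75135901826877))
```

Call:
play_rows([
  [[0,0,0.06,0.52,-0.05,0,0],[0,0,0.11,0.87,-0.04,0,0],[0,0,0.14,1.1,-0.02,0,0],[0,0,0.18,1.33,0,0,0],[0,0,0.2,1.45,0.02,0,0],[0,0,0.2,1.45,0.02,0,0],[0,0,0.2,1.45,0.02,0,0]],
])

```text
clock: 6.42
tool_pos: [0.4884, -0.0456, 0.0365]
orientation: [-180.0, -0.0, 151.7]
force: [-0.2, -0.2, 0.2]
opening: -0.0
gripper_force: 0.0
```

```bash
python3 - <<'E'
from h import *
plan([(a,.067,.037) for a in(-117,-119,-121,-123)])
q=snap('scene');print(wheel(q,C));q=snap('scene');print(wheel(q,C))
d=cv2.resize(q['color'][130:250,330:450],(600,600),interpolation=cv2.INTER_CUBIC)
cv2.imwrite('pics/s6.png',d[:,:,::-1])
E
```

```text
[-0.    -0.    -0.023] [-0.21  0.08 -0.05] [ 0.491 -0.046  0.037]
[-0.    -0.     0.012] [ 0.03  0.08 -0.05] [ 0.489 -0.045  0.037]
[-0.    -0.     0.047] [ 0.26  0.08 -0.05] [ 0.486 -0.044  0.037]
[-0.    -0.     0.081] [ 0.49  0.1  -0.05] [ 0.485 -0.042  0.037]
(15, array([-0.0555,  0.0123]), np.float64(167.53933001537843))
(19, array([-0.0544,  0.0172]), np.float64(162.46640920022367))
```

View pics/s6.png

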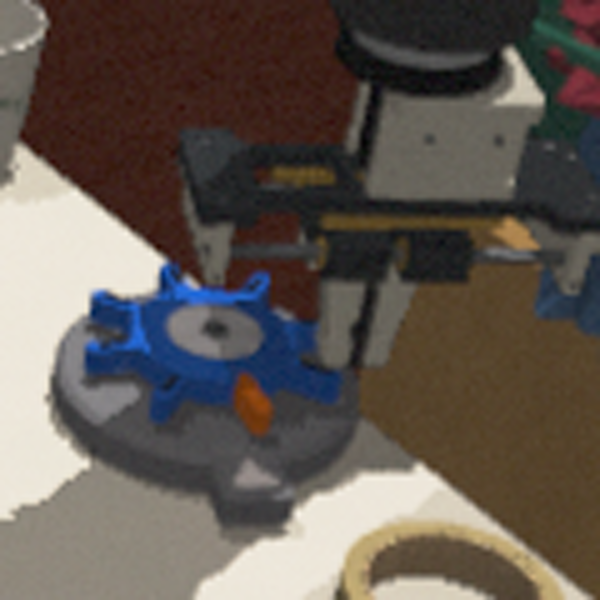

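The wheel has passed the half click and is snapping over by itself, with the orange lobe at crop (253,405) and the tool force at 0. I'll hold, then look.

Call:
play_rows([
  [[0,0,0,0,0,0,0],[0,0,0,0,0,0,0],[0,0,0,0,0,0,0],[0,0,0,0,0,0,0]],
])

```text
clock: 6.85
tool_pos: [0.4882, -0.0456, 0.0364]
orientation: [-180.0, -0.0, 151.6]
force: [-2.4, 1.8, 0.4]
opening: 0.0005
gripper_force: 1.4
```

```bash
python3 - <<'E'
from h import *
print(ctrl.get_obs()['force'])
for i in range(2):q=snap('scene');print(wheel(q,C))
E
```

```text
[-2.44157317  1.8155469   0.41718948]
(18, array([-0.0549,  0.0169]), np.float64(162.84738170084563))
(18, array([-0.0548,  0.0171]), np.float64(162.71281159102273))
```

The trailing lobe rests on the fingertip (3 N), holding the wheel 5° short. I'll advance the tip a few degrees into the free gap so it can settle.

Call:
play_rows([
  [[0,0,0.03,0.2,0,0,0],[0,0,0.06,0.4,0.02,0,0],[0,0,0.09,0.6,0.03,0,0],[0,0,0.12,0.8,0.05,0,0],[0,0,0.14,0.95,0.06,0,0],[0,0,0.14,0.95,0.06,0,0],[0,0,0.14,0.95,0.06,0,0],[0,0,0.14,0.95,0.06,0,0]],
])

```text
clock: 7.62
tool_pos: [0.4806, -0.0405, 0.0366]
orientation: [180.0, 0.0, 143.6]
force: [-0.5, 2.4, -0.0]
opening: 0.0007
gripper_force: 1.0
```

```bash
python3 - <<'E'
from h import *
print(ctrl.get_obs()['force'])
for i in range(2):q=snap('scene');print(wheel(q,C))
d=cv2.resize(q['color'][130:250,330:450],(600,600),interpolation=cv2.INTER_CUBIC)
cv2.imwrite('pics/s7.png',d[:,:,::-1])
E
```

```text
[-0.50893896  2.38497197 -0.01515242]
(21, array([-0.0498,  0.0228]), np.float64(155.4179104296041))
(20, array([-0.0503,  0.0228]), np.float64(155.66250205077108))
```

View pics/s7.png

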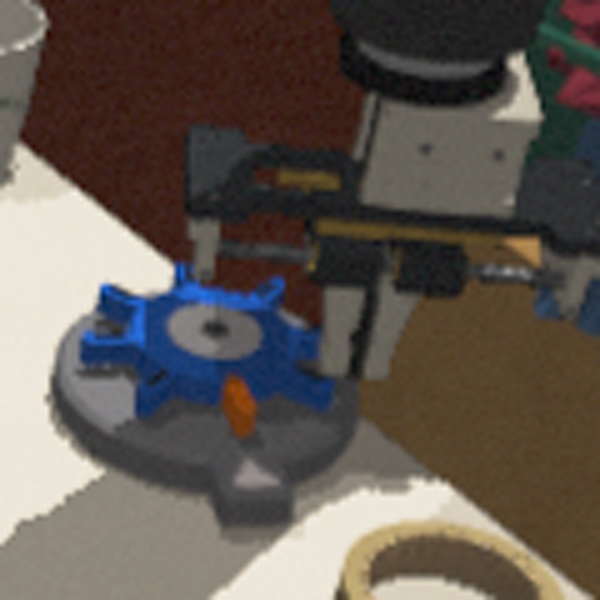

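The orange lobe at crop (240,405) now lines up with the arrow at (250,470). The tip still rubs the trailing lobe lightly, so I'll nudge on a little, withdraw radially outward, then lift.

Call:
play_rows([
  [[0,0,0,0.2,-0.3,0,0],[0,0,0,0.25,-0.8,0,0],[0,0,0,0.25,-1.6,0,0],[0,0,0,0.25,-2.6,0,0],[0,0,0,0.25,-3.8,0,0],[0,0,0,0.25,-5,0,0],[0,0,0,0.25,-6,-2,0],[0,0,0,0.25,-7,-5,0]],
])

```text
clock: 8.38
tool_pos: [0.4335, -0.0969, 0.0849]
orientation: [-179.8, -0.3, 143.5]
force: [1.5, -0.1, -0.0]
opening: 0.0003
gripper_force: 0.0
```

Call:
play_rows([
  [[0,0,0,0,-3,-3,0],[0,0,0,0,-6,-6,0],[0,0,0,0,-8,-9,0],[0,0,0,0,-8,-10,0],[0,0,0,0,-8,-10,0],[0,0,0,0,-8,-10,0],[0,0,0,0,-8,-10,0]],
])

```text
clock: 8.97
tool_pos: [0.3884, -0.1598, 0.1857]
orientation: [-180.0, -0.1, 143.5]
force: [-0.6, -0.0, 0.1]
opening: 0.0003
gripper_force: 0.0
```

```bash
python3 - <<'E'
from h import *
o=ctrl.get_obs();print(o['force'],o['tool_pos'])
q=snap('scene');print(wheel(q,C))
u,v,b=hub(q,(340,180,405,225));print(to_world(q,u,v,.046))
p=snap('top');print(wheel(p,C))
d=cv2.resize(p['color'][195:315,320:440],(600,600),interpolation=cv2.INTER_CUBIC)
cv2.imwrite('pics/t8.png',d[:,:,::-1])
E
```

```text
[-0.55777069 -0.03916696  0.06584065] [ 0.38840096 -0.15982811  0.18569064]
(32, array([-0.0484,  0.0231]), np.float64(154.5183626225272))
[0.52036968 0.0141064  0.046     ]
(54, array([-0.0477,  0.0219]), np.float64(155.32179418886352))
```

View pics/t8.png

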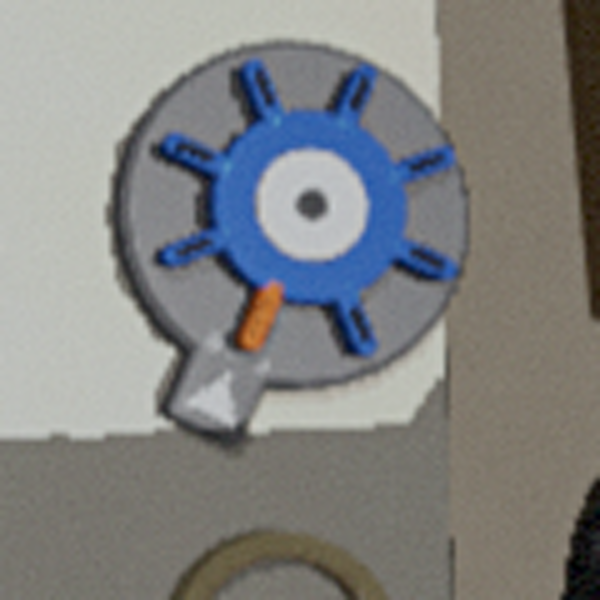

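The orange lobe at crop (260,318) points at the arrow at (212,405). The base hasn't moved and the arm is clear, so I'm handing the job in.

```bash
python3 -c "
from plant import ctrl
print(ctrl.close_job())"
```

```text
the job is handed in; nothing more can be done
None
```

The blue wheel was flicked two clicks clockwise; its orange lobe is settled at the white arrow, the counter did not move, the arm is clear, and the job is handed in at about 9 s.

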